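# Free the jammed carrier tubes from the tilted flask

### The job

Set the catch pan down centred on the round drop mark under the flask's mouth and let go of it. Then tap the side of the tilted flask with short brisk taps until both tubes jammed in its neck have come out and lie in the pan. Do not slam the flask over against its stops, and leave the other things on the bench where they are.

Things in the scene. Friction and masses are not known exactly. Their poses are not given: they have to be found in the camera images.
- drop_mark (a point): centre of the round drop mark on the table (grey disc 136 mm dia in a blue ring 156 mm dia), at table height. Axes are those of the fixed flask stand: z up, +y towards the stand's post, -x the side that faces the robot (its x axis is turned 0.1 to 0.65 rad clockwise from the robot's). The flask's axis leans in the y-z plane, 50 deg from level, its mouth down towards -y and above the mark's +y part.
- tap_front (a point): centre of the orange patch (26 mm dia) on the flask's flat outer side that faces the robot, on the face; at rest 151 mm up, at x -44, y +86 mm from the drop mark in the stand's axes. The face is upright, normal to the stand's x, 100 mm long down the slope and 48 mm wide. The opposite face at x +44 has one too. Tap here across the flask, along the stand's +x.
- rod_end (a point): free end of the robot-side one of two level steel rods (14 mm dia) 258 mm up at x -46 and +46 mm from the drop mark, running in stand's y from +30 mm to the post, some 107 mm above the tap patches: a gripper pointing straight down cannot get its fingers to the flask's side, one leaning outwards 35 to 45 deg (fingers pointing down and inwards, in the stand's x-z plane) can.
- post (a point): top of the stand's post (50 x 30 mm), 264 mm up, at y +225 mm from the drop mark in the stand's axes. Foot plate 160 (x) x 100 (y) x 14 mm high, centred 10 mm nearer the mark.
- mouth (a point): centre of the flask's open mouth (46 x 32 mm inside), at rest 87 mm up, at y +35 mm from the drop mark in the stand's axes; tubes slide out towards -y and land around the drop mark.
- shoulder (a point): centre of the clear flask (88 x 48 x 166 mm, 0.3 kg) where the body, 80 mm wide inside, steps in to the neck, 46 mm wide. The tubes lie crosswise here and bridge the neck; they drop out once they lag 7 mm to one side. A brisk short tap (0.1 to 0.25 m/s, 8 to 15 mm into the flask) shifts them some mm; two or more from one side are needed, the flask at rest in between.
- flask (a joint): swing of the flask about its pivot at its upper end, rad: 0 at rest, negative when pushed along the stand's +x, stops at -0.42 and +0.42. A soft spring with much damping brings it back in about half a second. The pivot is 78 mm up the flask from the tap patches: 10 mm of push there is about 0.13 rad, and a fast tap makes it coast on by about as much again.
- tube0_center (a point): centre of the orange tube with one black end (60 mm long, 12 mm dia, 15 g); x along its length. At the start 128 mm up in the flask, the lower of the two.
- tube1_center (a point): centre of the green tube with one black end, same size; at the start 137 mm up in the flask, behind the orange one.
- pan: round aluminium catch pan, 140 mm dia at the rim, 32 mm high, floor and wall 3 mm thick, about 0.2 kg, loose; origin at the centre of its underside, +x towards its handle.
- pan_handle (a point): centre of the pan's black upright fin handle (36 mm long radially, 12 mm thick, 40 mm tall, from 18 to 58 mm above the pan's underside); 100 mm from the pan's axis along the pan's +x. Grip it from above across its 12 mm thickness.
- solvent: white-capped solvent bottle, 60 dia x 150 high mm; bystander, origin at its underside
- spool_cup: grey cup, 70 dia x 60 high mm; bystander, origin at its underside
- driver: screwdriver lying down; bystander
- wire_spool: copper-coloured wire spool, 60 dia x 38 high mm; bystander, origin at its underside
- carrier_bin: open blue bin, 110 x 160 x 50 high mm; bystander, origin at its underside
- lead_box: cardboard box, 100 x 70 x 35 high mm; bystander, origin at its underside
Not all that is in view belongs to the job. What is shaped like the pan but pink is not meant.

How it is judged:
On the way, in this order (a step that is already met when the one before it is completed fails the run):
1. the pan stands let go on the drop mark, both tubes still in the flask (horizontal distance between pan and drop_mark below 0.025 m and height (world z) of pan below 0.005 m and angle between pan's own z axis and vertical below 0.05 rad and contact force between the fingers and pan below 0.1 N and height (world z) of each of tube0_center, tube1_center above 0.1 m), for 0.2 s.
2. both tubes lie in the pan (horizontal distance between each of tube0_center, tube1_center and pan below 0.06 m and z of each of tube0_center, tube1_center in the frame of pan below 0.045 m), for 0.2 s.
At the end, for the whole second after the job is handed in: Both tubes lie in the pan (centres within 60 mm of its axis and less than 45 mm above its underside), the pan stands flat on the table within 35 mm of the drop mark's centre (within 25 mm when first set down), all at rest (all of step 2 and horizontal distance between pan and drop_mark below 0.035 m and height (world z) of pan below 0.005 m and angle between pan's own z axis and vertical below 0.05 rad and linear speed of each of pan, tube0, tube1 below 0.03 m/s); the robot touches nothing.
It fails at once if the flask is slammed over against a stop (swing beyond 0.40 rad) (value of joint flask above 0.4 rad or value of joint flask below -0.4 rad).
It fails at once if a bystander is moved more than 30 mm (distance of any of solvent, spool_cup, driver, wire_spool, carrier_bin, lead_box from where it was at the start of the episode above 0.03 m).
It also fails if it takes over 48 s, if anything falls off the work surface, if the arm or the gripper's body presses on something with over 40 N, if the wrist force passes 120 N, or if a joint passes its speed limit or range.

### The arm

A 7-joint arm with a two-finger parallel gripper is mounted at the origin on the work surface. World frame = base frame: x ahead of the robot, y to its left, z up, the work surface at z = 0. Lengths are in m, angles in rad, forces in N, time in s.
With the tool pointing down it reaches from about 0.425 to 0.875 m from the base axis. Payload 9.9 kg.
Tool frame: the origin (TCP) lies midway between the tips of the shut fingers; the grasp point (between the pads) lies 19 mm behind it; z points along the fingers, y is the direction in which the jaws open and shut (so a half turn about z gives the same grasp; the last joint's range is limited). The gripper opens to 85 mm and grips with 20 to 120 N. Pads are 22 mm wide; open, the fingers measure 114 mm over their backs; the gripper's body (76 mm by 85 mm) begins 54 mm behind the grasp point. The pads swing forward as they close: fully open they stand 13 mm farther back than shut.
Start: joints at [-1.315, 0.576, 0.025, 1.437, -0.015, 1.129, -0.057], TCP at [0.225, 0.636, 0.231] pointing down, gripper open.
Joint ranges: [-2.76, 2.76], [-0.34, 2.15], [-1.52, 1.57], [0.19, 2.46], [-1.09, 4.23], [0.17, 1.99], [-2.82, 2.82]. Speed limits (rad/s): [2.22, 2.22, 3.01, 3.01, 3.14, 3.14, 3.14].

### API

Orientations are given as a unit quaternion [x, y, z, w].
In Python, from rig import ctrl gives the robot as it stands.
- The arm moves only by the tool jog_arm, never from a script. Its argument "plan" is a list of rows, each an object with "twist": the turn, a rotation vector about the world's x, y, z in degrees, a list of three; "linear": the shift along the world's x, y, z in cm, a list of three; "fingers": the opening, from -1 (shut) to 1 (fully open), so that 0 is half open. A call has 1 to 10 rows; each row is the pose to reach, as a shift and turn from the pose measured when the call began; what a row does not reach only later rows make up. A row lasts 1/12 s, in which the tool goes at most 41.7 mm and 7.16 degrees, less where a joint would pass 70% of its speed; a pose out of reach is approached as far as the arm can. A call with a gripper value outside its range is refused whole. The fingers move at their own pace and stop on an object; "newtons" is the grip in N (left out, the last holds). Time passes only in rows, so rows that repeat a pose let the fingers close. It gives the time, the measured TCP pose, the force and the opening at its end, in the units of the state.
- ctrl.observe(): the state, without advancing time (a new reading comes with each control period).
- ctrl.grab_frame(name): name is "scene" or "side" or "wrist"; returns the picture (384x512x3 uint8, blue, green, red); there is no depth.
- ctrl.calibration(name): a dict with "vertical_fov" (degrees; the focal length in pixels is half the picture's height over the tangent of half this angle, whatever the lens; pixels are square), "cx", "cy" (the principal point, pixels), "k1" (the pictures are not rectified: a ray, as slopes to the right and down, at radius r is drawn at 1 + k1 r^2 times it, then the intrinsics apply), "eye" and "attitude" of the camera in the world. Camera axes: x right, y down, z forward; pixel columns grow to the right and rows downward; lengths in m; the calibration is good to about 2 mm. A picture is of the moment at which its call begins: read the wrist's pose just before it. calibration takes no time and is no camera call; for the wrist camera it gives the pose at the moment of the call.
- ctrl.close_job(): hands the job in, once; it reports no verdict.
Trained networks look in the newest picture that a camera, given by its name, has taken for a name from the list of things; names that differ only in an ending like _2 or _b are one class to them, and where a whole thing is asked for, a point or a joint stands for the part that bears it (a point fixed in the world has none). Each returns a list of dicts, best first, with "confidence" (0 to 1); they miss things now and then, are a little off and sometimes report something else, mostly with a low value. They report only what shows in the picture. A call takes as long as a camera call. They do not tell look-alikes from the thing itself.
- ctrl.search_frame(camera, name): "uv" ([column, row] in pixels, amid what is visible of it).
- ctrl.regions_of(camera, name): "pixels" (384x512 bool, what is visible of it) and "uv" ([column, row] in pixels, amid what is visible of it).
The state is a dict: "time": time; "q": joint angles; "joint_velocities": joint speeds; "joint_torque": joint torques, N m; "position": TCP position; "ee_rot": TCP orientation; "ft_force": force on the tool from outside, world axes, zero at the start; "wrist_torque": the same for the moment, N m; "finger_gap": finger opening in m.
Only numpy, scipy, OpenCV 4.12 (cv2) and the standard library are available. Lean on these libraries where they do the work, as an engineer would, in place of code of your own. Each camera call takes 0.05 s, during which the arm holds its last target. There are 200 camera calls.

## Working session

There is one attempt and no reset: what is moved stays moved. The work goes in short steps, Python scripts to look and compute and a tool call to move; the robot and the scene stay as the last step left them, time stands still between calls to the robot, and variables do not carry over. Pictures are saved under pics/ and viewed, about 8 in all and at most 12, crops included, and the job is handed in when it is done.

Besides the shell and the picture viewer there is one more tool, called after ">>>" by a JSON object that holds its "api" and its "payload". jog_arm: Moves the arm, as the interface text tells. Its arguments: {"type":"object","properties":{"plan":{"type":"array","items":{"type":"object","properties":{"twist":{"type":"array","items":{"type":"number"}},"linear":{"type":"array","items":{"type":"number"}},"fingers":{"type":"number"}}}},"newtons":{"type":"number"}},"required":["plan"]}

```bash
mkdir -p pics; cat > h.py <<'E'
import numpy as np, cv2
from scipy.spatial.transform import Rotation as R
from rig import ctrl
def cam(n):
    c=ctrl.calibration(n); a=np.array(c["attitude"],float)
    Rm=a if a.shape==(3,3) else R.from_quat(a).as_matrix()
    f=192/np.tan(np.radians(c["vertical_fov"])/2)
    return c,Rm,np.array(c["eye"]),f
def ray(n,uv,C=None):
    c,Rm,e,f=C or cam(n)
    d=np.array([(uv[0]-c["cx"])/f,(uv[1]-c["cy"])/f]); s=d.copy()
    for _ in range(20): s=d/(1+c["k1"]*(s@s))
    return e,Rm@np.r_[s,1]
def atz(n,uv,z,C=None):
    e,d=ray(n,uv,C); return e+d*(z-e[2])/d[2]
def proj(n,p,C=None):
    c,Rm,e,f=C or cam(n); q=Rm.T@(np.array(p)-e); s=q[:2]/q[2]; s=s*(1+c["k1"]*(s@s)); return s*f+[c["cx"],c["cy"]]
E
python3 - <<'E'
from h import *
s=ctrl.observe(); print(s)
ims=[]
for n in ["scene","side"]:
    im=ctrl.grab_frame(n); cv2.imwrite(f"pics/{n}0.png",im); print(n,ctrl.calibration(n))
    for t,z in [("pan",0.03),("pan_handle",.05),("tap_front",.151),("rod_end",.258),("post",.264),("mouth",.087),("tube0_center",.128)]:
        for r in ctrl.search_frame(n,t)[:3]:
            print(n,t,np.round(r["uv"],1),round(r["confidence"],2),np.round(atz(n,r["uv"],z),3))
E
```

```text
{'time': 0.0, 'q': array([-1.31475132,  0.5765054 ,  0.02484599,  1.43790032, -0.01501011,
        1.12901048, -0.05652   ]), 'joint_velocities': array([ 0.00185236,  0.00086969, -0.00096248,  0.00053878,  0.00081589,
       -0.00043923, -0.00064301]), 'joint_torque': array([ 1.58607152e-03, -7.65770888e+01,  2.25054324e+00, -2.85945404e+01,
        1.53380446e-02,  1.29818576e-02, -3.25713771e-06]), 'position': array([0.22484677, 0.6359702 , 0.23046337]), 'ee_rot': array([ 1.69101838e-01,  9.85598243e-01, -8.13305377e-04, -1.00599293e-04]), 'ft_force': array([-0.69048509,  0.5644599 ,  0.34362613]), 'wrist_torque': array([-0.03164434, -0.03405421, -0.01639657]), 'finger_gap': 0.08542218722591594}
scene {'vertical_fov': 51.63996526810231, 'cx': 254.7843010658444, 'cy': 193.46555437733218, 'k1': -0.13929273152290694, 'eye': array([ 1.18407116, -0.04107419,  1.12316158]), 'attitude': array([ 0.71717019,  0.63111765, -0.19786734, -0.21955852])}
scene pan [159.4 240.6] 0.97 [ 0.579 -0.272  0.03 ]
scene pan [157.8 176.7] 0.61 [ 0.327 -0.28   0.03 ]
scene pan_handle [158.9 179.2] 0.86 [ 0.
[... 531 characters left out ...]
y([ 0.09670474, -0.51224933,  0.86252132]), 'attitude': array([ 0.87090141, -0.30188824,  0.13546798, -0.36337673])}
side pan [338.6 299.6] 0.58 [ 0.57  -0.275  0.03 ]
side pan [263.7 362.8] 0.56 [ 0.33  -0.279  0.03 ]
side pan_handle [263.  362.5] 0.8 [ 0.324 -0.283  0.05 ]
side pan_handle [337.4 304.5] 0.77 [ 0.547 -0.288  0.05 ]
side pan_handle [121. 193.] 0.42 [0.309 0.367 0.05 ]
side tap_front [254.2 161.1] 0.63 [0.642 0.146 0.151]
side rod_end [250.8 168.6] 0.82 [0.536 0.03  0.258]
side post [250.4 171.1] 0.93 [0.525 0.018 0.264]
side post [333.  200.5] 0.41 [ 0.608 -0.168  0.264]
side mouth [253.2 158.6] 0.61 [0.696 0.216 0.087]
side tube0_center [250.4 170.4] 0.18 [0.625 0.141 0.128]
```

```bash
python3 - <<'E'
import cv2,numpy as np
a=cv2.imread("pics/scene0.png");b=cv2.imread("pics/side0.png")
cv2.imwrite("pics/a.png",cv2.resize(a,(800,600),interpolation=cv2.INTER_CUBIC))
cv2.imwrite("pics/b.png",cv2.resize(b,(800,600),interpolation=cv2.INTER_CUBIC))
E
```

```text
(no output)
```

View pics/a.png

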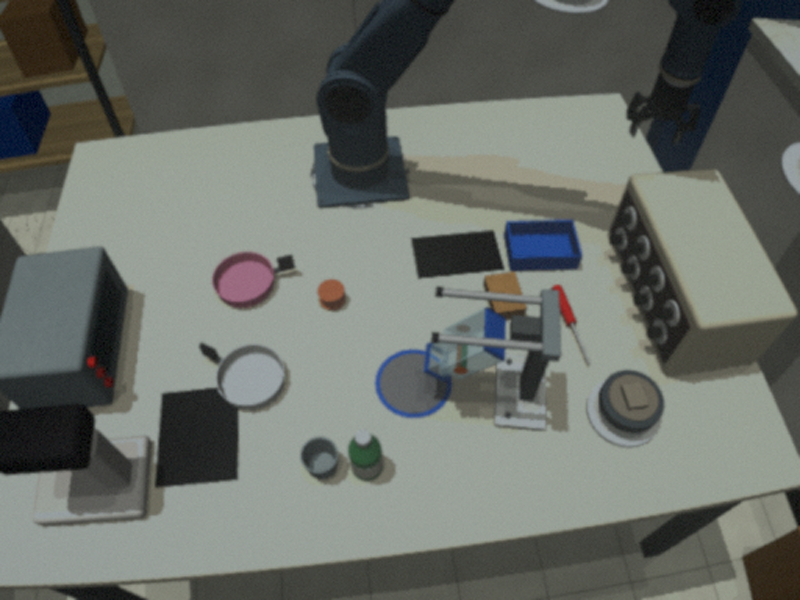

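View pics/b.png

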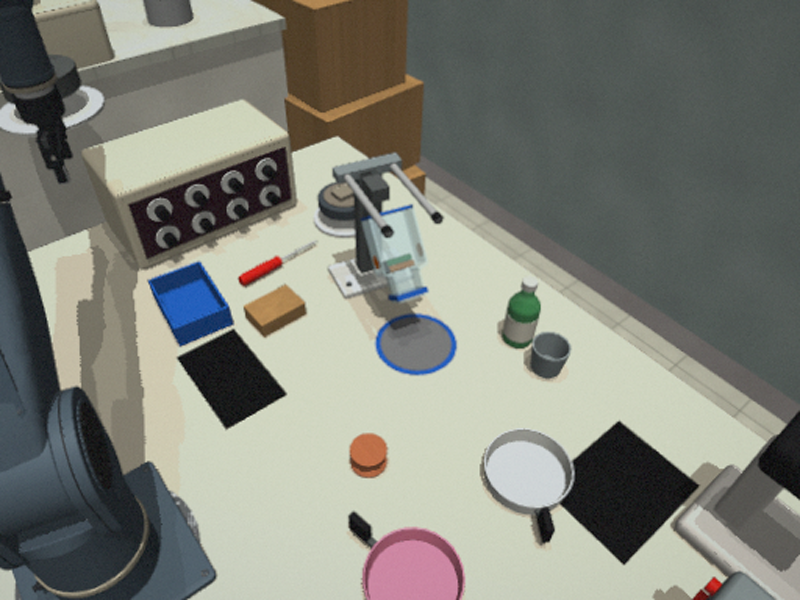

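The real pan is the aluminium one at scene (251,377)/1.5625 px. Its handle is at (209,353), pointing to the upper left. Look-alikes are the pink pan at (244,279), whose handle is at (287,263), and the dish at (627,402), neither of which is meant. The drop mark is at (414,382), the rod ends at (437,292) and (435,337), and the wire spool at (331,294).

```bash
python3 - <<'E'
from h import *
from scipy.optimize import least_squares
def circ(P):
    r=least_squares(lambda v:np.hypot(P[:,0]-v[0],P[:,1]-v[1])-v[2],[*P.mean(0),.07],loss='soft_l1',f_scale=.003).x; return r
k=1.5625
for n,c,w in [("scene",(414,382),62),("side",(416,344),55)]:
    im=cv2.imread(f"pics/{n}0.png").astype(int); C=cam(n)
    u0,v0=int(c[0]/k),int(c[1]/k); h=int(w/k)
    b,g,r=im[...,0],im[...,1],im[...,2]
    m=(b-r>60); vv,uu=np.nonzero(m); s=(abs(uu-u0)<h)&(abs(vv-v0)<h*0.85)
    P=np.array([atz(n,(u,v),0,C)[:2] for u,v in zip(uu[s],vv[s])])
    if n=="side": 
        pass
    print(n,"mark",s.sum(),np.round(circ(P),4))
for n,hs,pts in [("scene",(209,353),{}),("side",(545,525),{})]:
    im=cv2.imread(f"pics/{n}0.png"); C=cam(n)
    u0,v0=int(hs[0]/k),int(hs[1]/k)
    m=np.zeros(im.shape[:2],np.uint8); m[v0-13:v0+14,u0-13:u0+14]=(im[v0-13:v0+14,u0-13:u0+14].max(2)<60)
    vv,uu=np.nonzero(m); print(n,"handle",len(uu),uu.mean(),vv.mean(),[np.round(atz(n,(uu.mean(),vv.mean()),z,C),3) for z in(.04,)])
for n,a,b in [("scene",(437,292),(435,337)),("side",(388,231),(437,217))]:
    print(n,"rods",np.round(atz(n,np.array(a)/k,.258),3),np.round(atz(n,np.array(b)/k,.258),3))
print("spool",atz("scene",np.array((331,294))/k,.03),atz("side",np.array((368,455))/k,.025))
print("pan rim c",atz("scene",np.array((251,377))/k,.025),atz("side",np.array((529,470))/k,.03))
c=np.zeros((600,800,3),np.uint8)
a=cv2.imread("pics/scene0.png")[170:290,110:270];b=cv2.imread("pics/side0.png")[265:355,295:415]
c[:300,:400]=cv2.resize(a,(400,300),interpolation=2); c[:300,400:]=cv2.resize(b,(400,300),interpolation=2)
b=cv2.imread("pics/side0.png")[95:245,200:320];c[300:,:480]=cv2.resize(b,(480,600),interpolation=2)[:300]
a=cv2.imread("pics/scene0.png")[175:270,260:370]
c[300:,480:]=cv2.resize(a,(320,300),interpolation=2)
cv2.imwrite("pics/c.png",c)
E
```

```text
scene mark 251 [0.6181 0.0521 0.0719]
side mark 340 [0.6167 0.0542 0.0725]
scene handle 53 133.9433962264151 225.56603773584905 [array([ 0.521, -0.353,  0.04 ])]
side handle 174 348.57471264367814 335.1034482758621 [array([ 0.516, -0.353,  0.04 ])]
scene rods [0.583 0.096 0.258] [0.672 0.078 0.258]
side rods [0.581 0.097 0.258] [0.67  0.077 0.258]
spool [ 0.40071092 -0.09586481  0.03      ] [ 0.38956113 -0.0991614   0.025     ]
pan rim c [ 0.57949082 -0.26949616  0.025     ] [ 0.5676417  -0.27703444  0.03      ]
```

View pics/c.png

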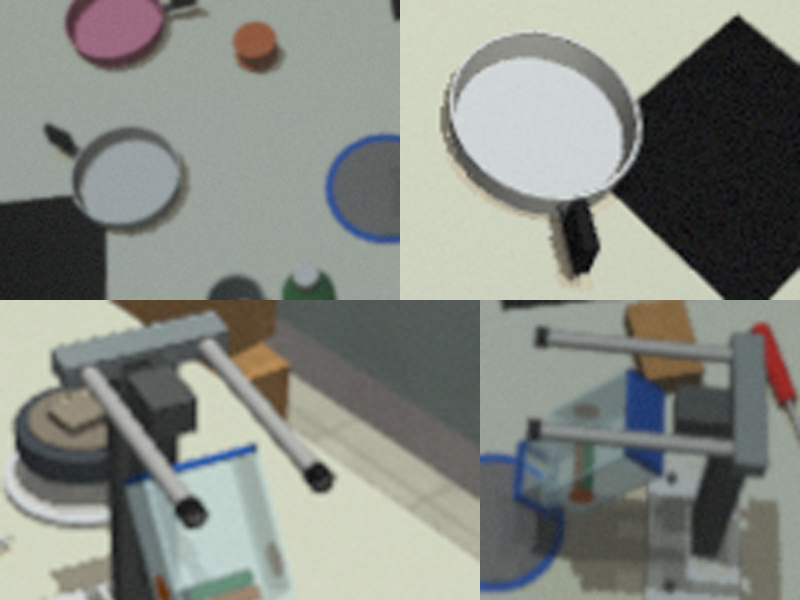

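>>> {"api": "jog_arm", "payload": {"plan": [{"linear": [0, -2, 4], "twist": [0, 0, -3], "fingers": 1}, {"linear": [0, -4, 8], "twist": [0, 0, -6], "fingers": 1}, {"linear": [0, -6, 12], "twist": [0, 0, -9], "fingers": 1}, {"linear": [1, -9, 15], "twist": [0, 0, -12], "fingers": 1}, {"linear": [3, -12, 16], "twist": [0, 0, -16], "fingers": 1}, {"linear": [6, -15, 16], "twist": [0, 0, -20], "fingers": 1}, {"linear": [9, -18, 16], "twist": [0, 0, -24], "fingers": 1}, {"linear": [12, -21, 16], "twist": [0, 0, -28], "fingers": 1}, {"linear": [14, -24, 16], "twist": [0, 0, -32], "fingers": 1}, {"linear": [16, -28, 16], "twist": [0, 0, -36], "fingers": 1}], "newtons": 40}}

```text
time: 1.63
position: [0.3848, 0.3583, 0.3913]
ee_rot: [0.467, 0.884, 0.0, 0.0]
ft_force: [-0.2, 0.5, -0.2]
finger_gap: 0.0851
```

>>> {"api": "jog_arm", "payload": {"plan": [{"linear": [1, -4, 0], "twist": [0, 0, -4], "fingers": 1}, {"linear": [2, -8, 0], "twist": [0, 0, -8], "fingers": 1}, {"linear": [3, -12, 0], "twist": [0, 0, -12], "fingers": 1}, {"linear": [4, -16, 0], "twist": [0, 0, -16], "fingers": 1}, {"linear": [5, -20, 0], "twist": [0, 0, -20], "fingers": 1}, {"linear": [6, -24, 0], "twist": [0, 0, -24], "fingers": 1}, {"linear": [7, -28, 0], "twist": [0, 0, -28], "fingers": 1}, {"linear": [8, -32, 0], "twist": [0, 0, -33], "fingers": 1}, {"linear": [8.5, -36, 0], "twist": [0, 0, -38], "fingers": 1}, {"linear": [9, -40, -1], "twist": [0, 0, -43], "fingers": 1}]}}

```text
time: 2.47
position: [0.4755, -0.0439, 0.3828]
ee_rot: [0.76, 0.65, 0.002, 0.001]
ft_force: [0.9, 0.0, -0.2]
finger_gap: 0.0854
```

>>> {"api": "jog_arm", "payload": {"plan": [{"linear": [0.5, -4, -1], "twist": [0, 0, -4], "fingers": 1}, {"linear": [1, -8, -3], "twist": [0, 0, -8], "fingers": 1}, {"linear": [1.5, -12, -5], "twist": [0, 0, -12], "fingers": 1}, {"linear": [2, -16, -7], "twist": [0, 0, -16], "fingers": 1}, {"linear": [2.5, -20, -10], "twist": [0, 0, -20], "fingers": 1}, {"linear": [3, -23, -12], "twist": [0, 0, -23], "fingers": 1}, {"linear": [3.5, -26, -14], "twist": [0, 0, -26], "fingers": 1}, {"linear": [4, -29, -16], "twist": [0, 0, -26], "fingers": 1}, {"linear": [4, -30, -18], "twist": [0, 0, -26], "fingers": 1}, {"linear": [4, -30.5, -19], "twist": [0, 0, -26], "fingers": 1}]}}

```text
time: 3.3
position: [0.5138, -0.3514, 0.1898]
ee_rot: [0.888, 0.461, -0.0, 0.001]
ft_force: [-0.8, 0.1, -0.3]
finger_gap: 0.0854
```

```bash
python3 - <<'E'
from h import *
s=ctrl.observe(); print(s["time"],s["position"],s["ee_rot"],s["q"])
C=cam("wrist"); im=ctrl.grab_frame("wrist"); 
print(C[2]); 
for t in ["pan","pan_handle"]:
    for r in ctrl.search_frame("wrist",t)[:2]: print(t,r["uv"],r["confidence"],atz("wrist",r["uv"],.058,C))
cv2.imwrite("pics/w1.png",im); np.save("w1.npy",np.r_[C[1].ravel(),C[2]])
E
```

```text
3.3 [ 0.51376873 -0.35138566  0.18976311] [ 8.87525636e-01  4.60757631e-01 -1.85562191e-04  7.85186122e-04] [ 0.12949892  0.62006566  0.66842355  1.65664091 -0.43589919  1.01759873
  0.32711806]
[ 0.55205039 -0.29717708  0.33308098]
pan [259.0, 60.8] 0.98 [ 0.56881794 -0.27661667  0.058     ]
pan [61.6, 218.2] 0.56 [ 0.35530828 -0.28259539  0.058     ]
pan_handle [62.7, 220.7] 0.98 [ 0.35448469 -0.28483674  0.058     ]
pan_handle [264.9, 65.9] 0.74 [ 0.57039009 -0.28225415  0.058     ]
```

View pics/w1.png

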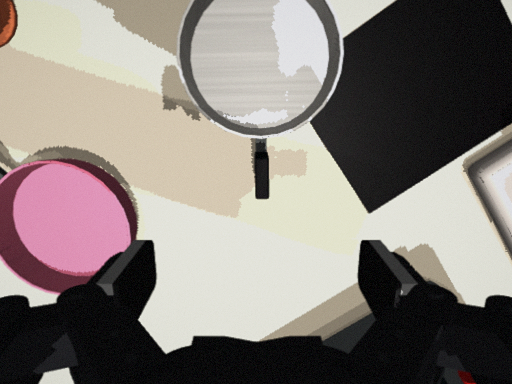

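```bash
python3 - <<'E'
from h import *
C=cam("wrist"); print(C[0])
a=atz("wrist",(261.5,153),.058,C);b=atz("wrist",(261.5,178),.058,C)
im=cv2.imread("pics/w1.png"); g=im[110:215,235:295].max(2)
m=(g<45); vv,uu=np.nonzero(m); 
for v in range(140,206,5):
    x=np.nonzero(im[v,240:290].max(1)<60)[0]; print(v,(x.min()+240,x.max()+240) if len(x) else None)
for uv in [(262,153),(262,180),(262,199)]: print(uv,[np.round(atz("wrist",uv,z,C),4) for z in(.058,.04)])
for uv in [(179,56),(343,56),(261,137)]: print(uv,np.round(atz("wrist",uv,.032,C),4))
print(proj("wrist",ctrl.observe()["position"],C))
E
```

```text
{'vertical_fov': 58.97883307738737, 'cx': 256.60616893375436, 'cy': 188.45113118684216, 'k1': -0.02645257563260012, 'eye': array([ 0.55299386, -0.29403141,  0.33602519]), 'attitude': array([ 0.94550888, -0.29807467, -0.03869983,  0.12516699])}
140 None
145 (np.int64(256), np.int64(264))
150 (np.int64(256), np.int64(265))
155 (np.int64(255), np.int64(267))
160 (np.int64(255), np.int64(268))
165 (np.int64(255), np.int64(268))
170 (np.int64(255), np.int64(268))
175 (np.int64(255), np.int64(268))
180 (np.int64(256), np.int64(268))
185 (np.int64(256), np.int64(268))
190 (np.int64(256), np.int64(268))
195 (np.int64(256), np.int64(268))
200 None
205 None
(262, 153) [array([ 0.5315, -0.3333,  0.058 ]), array([ 0.5301, -0.3358,  0.04  ])]
(262, 180) [array([ 0.5184, -0.3521,  0.058 ]), array([ 0.5161, -0.3559,  0.04  ])]
(262, 199) [array([ 0.5089, -0.3658,  0.058 ]), array([ 0.506 , -0.3705,  0.04  ])]
(179, 56) [ 0.5192 -0.229   0.032 ]
(343, 56) [ 0.6326 -0.3083  0.032 ]
(261, 137) [ 0.5369 -0.3246  0.032 ]
[256.49700839 246.20309386]
```

>>> {"api": "jog_arm", "payload": {"plan": [{"linear": [0.3, 0.1, -3], "fingers": 0.3}, {"linear": [0.5, 0.1, -6], "fingers": 0.0}, {"linear": [0.5, 0.1, -9], "fingers": 0.0}, {"linear": [0.5, 0.1, -11.5], "fingers": 0.0}, {"linear": [0.5, 0.1, -13.5], "fingers": 0.0}, {"linear": [0.5, 0.1, -15], "fingers": 0.0}, {"linear": [0.5, 0.1, -16.2], "fingers": 0.0}, {"linear": [0.5, 0.1, -16.7], "fingers": 0.0}, {"linear": [0.5, 0.1, -16.7], "fingers": -0.3}, {"linear": [0.5, 0.1, -16.7], "fingers": -0.5}]}}

```text
schema error: expected keys twist, linear, fingers
```

>>> {"api": "jog_arm", "payload": {"plan": [{"fingers": -1}, {"fingers": -1}, {"fingers": -1}, {"fingers": -1}, {"fingers": -1}], "newtons": 50}}

```text
schema error: expected keys twist, linear, fingers
```

>>> {"api": "jog_arm", "payload": {"plan": [{"linear": [0.3, 0.1, -3], "twist": [0, 0, 0], "fingers": 0.3}, {"linear": [0.5, 0.1, -6], "twist": [0, 0, 0], "fingers": 0.0}, {"linear": [0.5, 0.1, -9], "twist": [0, 0, 0], "fingers": 0.0}, {"linear": [0.5, 0.1, -11.5], "twist": [0, 0, 0], "fingers": 0.0}, {"linear": [0.5, 0.1, -13.5], "twist": [0, 0, 0], "fingers": 0.0}, {"linear": [0.5, 0.1, -15], "twist": [0, 0, 0], "fingers": 0.0}, {"linear": [0.5, 0.1, -16.2], "twist": [0, 0, 0], "fingers": 0.0}, {"linear": [0.5, 0.1, -16.7], "twist": [0, 0, 0], "fingers": 0.0}, {"linear": [0.5, 0.1, -16.7], "twist": [0, 0, 0], "fingers": -0.3}, {"linear": [0.5, 0.1, -16.7], "twist": [0, 0, 0], "fingers": -0.5}]}}

```text
time: 4.28
position: [0.521, -0.3471, 0.0268]
ee_rot: [0.887, 0.463, 0.002, 0.001]
ft_force: [0.3, -0.6, 0.5]
finger_gap: 0.0216
```

>>> {"api": "jog_arm", "payload": {"plan": [{"linear": [0, 0, 0], "twist": [0, 0, 0], "fingers": -1}, {"linear": [0, 0, 0], "twist": [0, 0, 0], "fingers": -1}, {"linear": [0, 0, 0], "twist": [0, 0, 0], "fingers": -1}, {"linear": [0, 0, 0], "twist": [0, 0, 0], "fingers": -1}, {"linear": [0, 0, 0], "twist": [0, 0, 0], "fingers": -1}], "newtons": 50}}

```text
time: 4.7
position: [0.5217, -0.3476, 0.0278]
ee_rot: [0.887, 0.462, 0.002, 0.002]
ft_force: [0.5, 0.2, 8.0]
finger_gap: 0.0111
```

>>> {"api": "jog_arm", "payload": {"plan": [{"linear": [0, 0, 1], "twist": [0, 0, 0], "fingers": -1}, {"linear": [0, 0, 2], "twist": [0, 0, 0], "fingers": -1}, {"linear": [0.3, 2, 2], "twist": [0, 0, 0], "fingers": -1}, {"linear": [0.6, 5, 2], "twist": [0, 0, 0], "fingers": -1}, {"linear": [1, 8, 2], "twist": [0, 0, 0], "fingers": -1}, {"linear": [1.5, 11, 2], "twist": [0, 0, 0], "fingers": -1}, {"linear": [2, 14, 2], "twist": [0, 0, 0], "fingers": -1}, {"linear": [2.4, 17, 2], "twist": [0, 0, 0], "fingers": -1}, {"linear": [2.7, 19, 2], "twist": [0, 0, 0], "fingers": -1}, {"linear": [3, 20, 2], "twist": [0, 0, 0], "fingers": -1}]}}

```text
time: 5.53
position: [0.5522, -0.1437, 0.0483]
ee_rot: [0.886, 0.464, 0.003, 0.001]
ft_force: [0.6, -0.3, -0.8]
finger_gap: 0.0113
```

```bash
python3 - <<'E'
from h import *
s=ctrl.observe(); print(s["time"],s["position"],s["ee_rot"],s["q"],s["ft_force"])
C=cam("wrist"); im=ctrl.grab_frame("wrist"); 
S=ctrl.grab_frame("side")
for t in ["pan"]:
    for r in ctrl.search_frame("wrist",t)[:2]: print(t,r["uv"],r["confidence"],atz("wrist",r["uv"],.05,C))
    for r in ctrl.search_frame("side",t)[:2]: print(t,r["uv"],r["confidence"],atz("side",r["uv"],.04))
o=np.zeros((300,800,3),np.uint8); o[:,:400]=cv2.resize(im,(400,300)); o[:,400:]=cv2.resize(S,(400,300))
cv2.imwrite("pics/w2.png",o)
E
```

```text
5.5333 [ 0.55217998 -0.14373032  0.0482926 ] [0.88579254 0.46407254 0.00260692 0.00120837] [-0.17698164  0.72497883  0.5670416   1.93114965 -0.62283898  0.66042204
  0.17605545] [ 0.6071713  -0.27673178 -0.79173427]
pan [256.2, 85.8] 0.61 [ 0.59224202 -0.08571622  0.05      ]
pan [263.6, 364.6] 0.89 [ 0.3246845  -0.28479139  0.04      ]
pan [277.9, 230.1] 0.85 [ 0.59255212 -0.02462786  0.04      ]
```

View pics/w2.png

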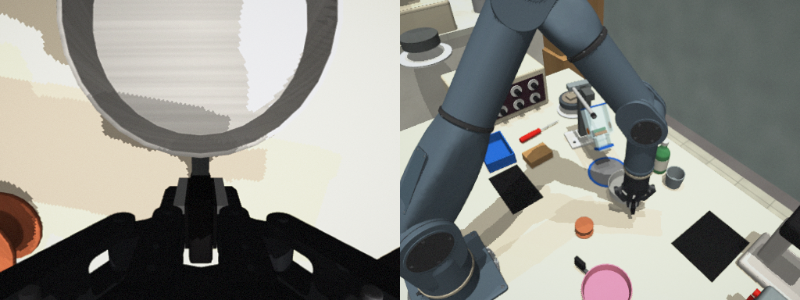

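```bash
python3 - <<'E'
from h import *
C=cam("wrist")
for z in (.03,.05):
  a,b,c=[atz("wrist",uv,z,C)[:2] for uv in [(79,20),(433,20),(256,200)]]
  print(z,a,b,np.linalg.norm(a-b),(a+b)/2,c+.07*np.array([.57,.82]))
S=ctrl.grab_frame("scene"); o=cv2.resize(S[150:300,200:400],(800,600),interpolation=2); cv2.imwrite("pics/s3.png",o)
E
```

```text
0.03 [ 0.54489774 -0.02292933] [ 0.67288355 -0.11227246] 0.15608511643382253 [ 0.60889065 -0.0676009 ] [ 0.60106481 -0.07794775]
0.05 [ 0.55034754 -0.03176641] [ 0.66251377 -0.11006635] 0.13679233902103052 [ 0.60643065 -0.07091638] [ 0.60450393 -0.07288944]
```

View pics/s3.png

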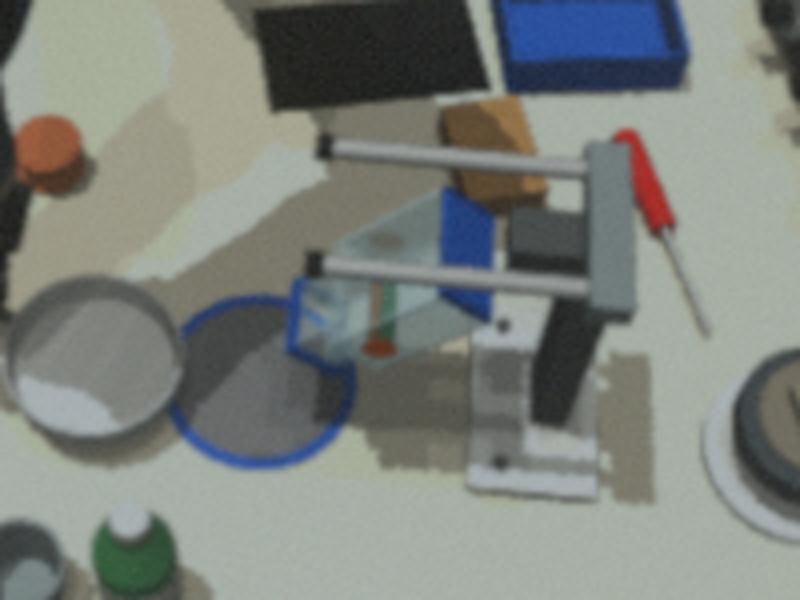

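>>> {"api": "jog_arm", "payload": {"plan": [{"linear": [0.2, 2, 0], "twist": [0, 0, 0], "fingers": -1}, {"linear": [0.5, 5, 0], "twist": [0, 0, 0], "fingers": -1}, {"linear": [0.8, 8, 0], "twist": [0, 0, 0], "fingers": -1}, {"linear": [1, 10.5, 0], "twist": [0, 0, 0], "fingers": -1}, {"linear": [1.2, 12, 0], "twist": [0, 0, 0], "fingers": -1}, {"linear": [1.2, 12.2, -0.5], "twist": [0, 0, 0], "fingers": -1}, {"linear": [1.2, 12.2, -1], "twist": [0, 0, 0], "fingers": -1}, {"linear": [1.2, 12.2, -1.5], "twist": [0, 0, 0], "fingers": -1}, {"linear": [1.2, 12.2, -1.8], "twist": [0, 0, 0], "fingers": -1}, {"linear": [1.2, 12.2, -1.8], "twist": [0, 0, 0], "fingers": -1}]}}

```text
time: 6.62
position: [0.5629, -0.0295, 0.0296]
ee_rot: [0.888, 0.46, 0.001, 0.003]
ft_force: [-0.3, 0.3, -1.8]
finger_gap: 0.0116
```

```bash
python3 - <<'E'
from h import *
print(atz("scene",(224.3,238.8),.052))
s=ctrl.observe(); print(s["position"],s["ft_force"])
o=np.zeros((600,800,3),np.uint8)
S=ctrl.grab_frame("scene")[180:285,215:355]; T=ctrl.grab_frame("side")[150:255,210:350]
for i,n in enumerate(["scene","side"]):
    for r in ctrl.search_frame(n,"pan")[:3]: print(n,r["uv"],r["confidence"],atz(n,r["uv"],.02))
o[:300,:400]=cv2.resize(S,(400,300),interpolation=2); o[:300,400:]=cv2.resize(T,(400,300),interpolation=2)
o[300:,:400]=cv2.resize(ctrl.grab_frame("wrist"),(400,300))
cv2.imwrite("pics/s4.png",o)
E
```

```text
[ 0.60982109 -0.06938274  0.052     ]
[ 0.5629355  -0.02945074  0.02959883] [-0.32535966  0.34436788 -1.8481913 ]
scene [258.6, 240.9] 0.95 [0.61368142 0.03541114 0.02      ]
scene [154.9, 179.3] 0.84 [ 0.32955002 -0.29243279  0.02      ]
side [253.1, 209.3] 0.85 [0.5993581  0.09364157 0.02      ]
side [262.3, 364.8] 0.6 [ 0.32774623 -0.27784917  0.02      ]
side [237.5, 161.5] 0.39 [0.6961129  0.29953408 0.02      ]
```

View pics/s4.png

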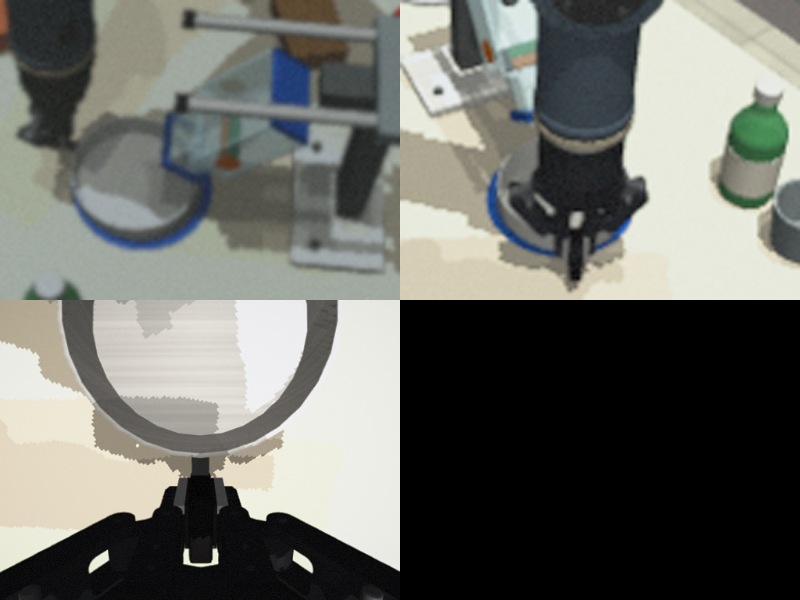

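```bash
python3 - <<'E'
from h import *
s=ctrl.observe(); print(s["time"],s["position"],s["ft_force"])
C=cam("scene"); a=np.linspace(0,2*np.pi,72,endpoint=False)
im=cv2.GaussianBlur(ctrl.grab_frame("scene"),(0,0),.8).astype(float)
# model-based: rim circle outer edge gradient score over centre
best=[]
cv2.imwrite("pics/x.png",im)
for z in(.033,):
  for x in np.arange(.60,.64,.002):
    for y in np.arange(.03,.07,.002):
      P=[np.array([proj("scene",(x+r*np.cos(t),y+r*np.sin(t),z),C) for t in a]).astype(np.float32) for r in(.069,.074)]
      # brightness rim vs outside; bright metallic rim against dark inner wall
      v=[np.array([im[int(round(p[1])),int(round(p[0]))].astype(float) for p in Q]) for Q in P]
      best.append((np.abs(v[0]-v[1]).sum(1).clip(0,90).mean(),x,y))
best.sort(reverse=True); print(best[:6])
E
```

```text
6.8667 [ 0.5636551  -0.02806526  0.03051006] [ 0.01409128  0.13270759 -2.18001766]
[(np.float64(52.416666666666664), np.float64(0.638), np.float64(0.05200000000000002)), (np.float64(51.68055555555556), np.float64(0.64), np.float64(0.05000000000000002)), (np.float64(51.09722222222222), np.float64(0.64), np.float64(0.05200000000000002)), (np.float64(50.65277777777778), np.float64(0.64), np.float64(0.05400000000000002)), (np.float64(50.541666666666664), np.float64(0.638), np.float64(0.05000000000000002)), (np.float64(49.59722222222222), np.float64(0.64), np.float64(0.048000000000000015))][ WARN:0@1.799] global loadsave.cpp:1063 imwrite_ Unsupported depth image for selected encoder is fallbacked to CV_8U.
```

```bash
python3 - <<'E'
from h import *
im=cv2.imread("pics/x.png"); k=8; u0,v0=225,205
o=cv2.resize(im[v0:v0+75,u0:u0+100],(800,600),interpolation=2); C=cam("scene")
for (x,y,z,col) in [(.617,.047,.034,(0,0,255)),(.630,.052,.034,(0,255,0)),(.6175,.053,0,(255,255,0))]:
    r=.078 if z==0 else .07
    P=np.array([(proj("scene",(x+r*np.cos(t),y+r*np.sin(t),z),C)-[u0,v0]+.5)*k for t in np.linspace(0,6.283,60)]).astype(int)
    cv2.polylines(o,[P],True,col,1)
cv2.imwrite("pics/y.png",o)
E
```

```text
(no output)
```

View pics/y.png

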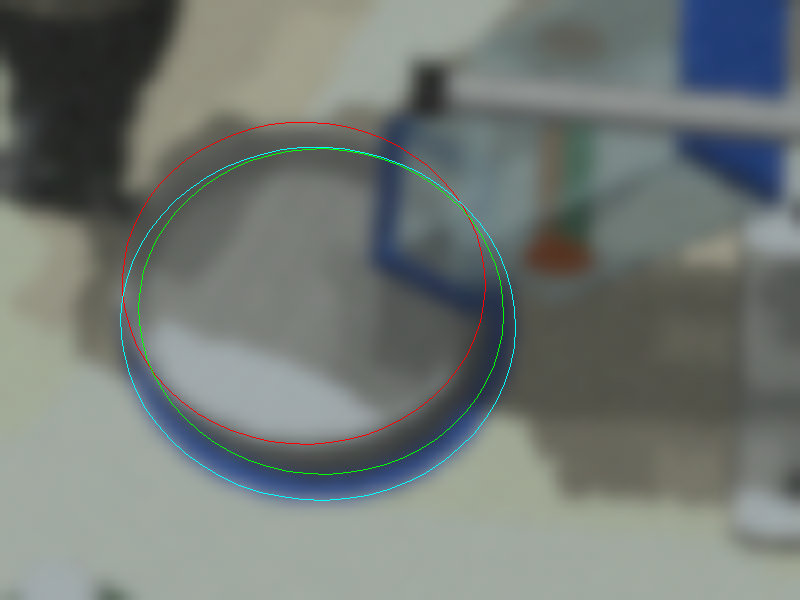

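>>> {"api": "jog_arm", "payload": {"plan": [{"linear": [0, 0.4, 0], "twist": [0, 0, 0], "fingers": -1}, {"linear": [0, 0.6, -0.1], "twist": [0, 0, 0], "fingers": -1}, {"linear": [0, 0.6, -0.2], "twist": [0, 0, 0], "fingers": -1}, {"linear": [0, 0.6, -0.3], "twist": [0, 0, 0], "fingers": -1}, {"linear": [0, 0.6, -0.35], "twist": [0, 0, 0], "fingers": -1}, {"linear": [0, 0.6, -0.35], "twist": [0, 0, 0], "fingers": -1}]}}

```text
time: 7.42
position: [0.5638, -0.0212, 0.0277]
ee_rot: [0.887, 0.462, 0.003, 0.003]
ft_force: [-2.1, 2.3, 9.4]
finger_gap: 0.0112
```

Contact with the table. Release slowly, then rise.

>>> {"api": "jog_arm", "payload": {"plan": [{"linear": [0, 0, 0], "twist": [0, 0, 0], "fingers": -0.6}, {"linear": [0, 0, 0], "twist": [0, 0, 0], "fingers": -0.4}, {"linear": [0, 0, 0], "twist": [0, 0, 0], "fingers": -0.3}, {"linear": [0, 0, 0], "twist": [0, 0, 0], "fingers": -0.3}, {"linear": [0, 0, 1], "twist": [0, 0, 0], "fingers": -0.3}, {"linear": [0, 0, 2.5], "twist": [0, 0, 0], "fingers": -0.3}, {"linear": [0, 0, 4.5], "twist": [0, 0, 0], "fingers": -0.3}, {"linear": [-0.5, -1, 7], "twist": [0, 0, 0], "fingers": -0.3}, {"linear": [-1.5, -3, 10], "twist": [0, 0, 0], "fingers": -0.3}, {"linear": [-3, -5, 13], "twist": [0, 0, 0], "fingers": -0.3}]}}

```text
time: 8.25
position: [0.5339, -0.0714, 0.1592]
ee_rot: [0.887, 0.462, 0.003, 0.003]
ft_force: [1.1, -0.3, 1.0]
finger_gap: 0.0298
```

>>> {"api": "jog_arm", "payload": {"plan": [{"linear": [-2, -1, 2], "twist": [0, 0, 0], "fingers": -1}, {"linear": [-4, 0, 5], "twist": [0, 0, 0], "fingers": -1}, {"linear": [-6, 2, 8], "twist": [0, 0, 0], "fingers": -1}, {"linear": [-7, 4, 11], "twist": [0, 0, 0], "fingers": -1}, {"linear": [-7, 6, 13], "twist": [0, 0, 0], "fingers": -1}]}}

```text
time: 8.67
position: [0.4619, -0.0123, 0.2919]
ee_rot: [0.888, 0.461, 0.003, 0.002]
ft_force: [2.1, 0.0, -0.2]
finger_gap: -0.0002
```

```bash
python3 - <<'E'
from h import *
s=ctrl.observe(); print(s["time"],s["position"],s["ee_rot"],s["q"])
S=ctrl.grab_frame("scene"); T=ctrl.grab_frame("side")
o=np.zeros((600,800,3),np.uint8)
o[:,:400]=cv2.resize(S[170:290,245:325],(400,600),interpolation=2); o[:,400:]=cv2.resize(T[100:250,220:320],(400,600),interpolation=2)
cv2.imwrite("pics/p5.png",o)
E
```

```text
8.6667 [ 0.46187327 -0.01232786  0.29191936] [0.88752679 0.46073934 0.00326755 0.00218709] [-0.78032908  0.28838428  0.93333707  1.89978356 -0.26321438  1.07380657
 -0.35448285]
```

View pics/p5.png

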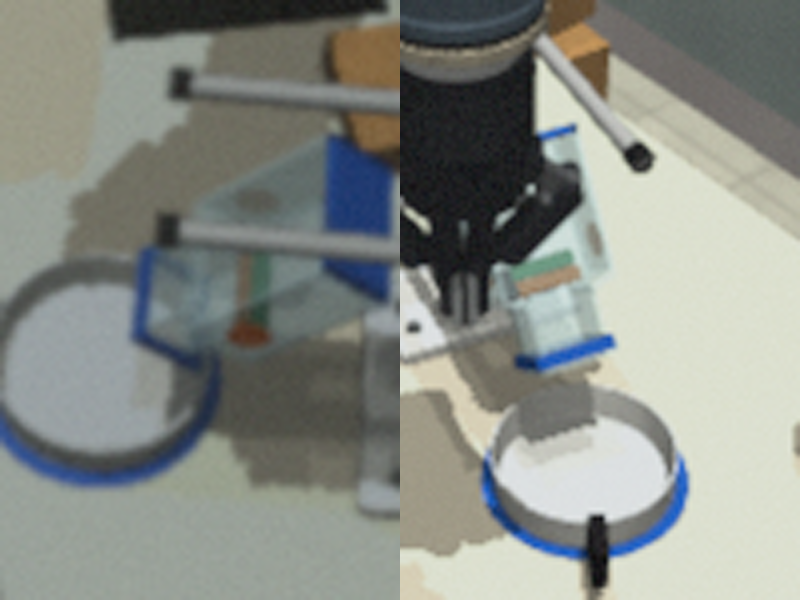

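```bash
cat >> h.py <<'E'
a=.22; xs=np.array([np.cos(a),-np.sin(a),0]); ys=np.array([np.sin(a),np.cos(a),0]); mark=np.array([.6175,.053,0])
tap=mark-.044*xs+.086*ys+[0,0,.151]
def blue(n,win):
    im=ctrl.grab_frame(n).astype(float); u0,u1,v0,v1=win; w=np.clip(im[v0:v1,u0:u1,0]-im[v0:v1,u0:u1,2]-25,0,40)
    V,U=np.mgrid[v0:v1,u0:u1]; return np.round([(U*w).sum()/w.sum(),(V*w).sum()/w.sum(),w.sum()/40],2)
def mouth(): return blue("side",(335,395,176,204)),blue("scene",(268,279,205,245))
E
python3 - <<'E'
from h import *
s=ctrl.observe(); Rc=R.from_quat(s["ee_rot"])
yt=Rc.as_matrix()[:,1]; print("ytool",yt, "xtool",Rc.as_matrix()[:,0])
zt=np.sin(np.radians(40))*xs-np.cos(np.radians(40))*np.array([0,0,1.])
yd=np.cos(np.radians(40))*xs+np.sin(np.radians(40))*np.array([0,0,1.])
T=R.from_matrix(np.c_[np.cross(yd,zt),yd,zt]); d=(T*Rc.inv()); print("twist",np.degrees(d.as_rotvec()),"tap",tap)
p=tap-.05*xs; print("pre",p,"delta cm",(p-s["position"])*100, "T",T.as_quat())
print(mouth())
S=cv2.imread("pics/p5.png")
print(proj("scene",tap),proj("side",tap),proj("side",mark+.035*ys+[0,0,.087]),proj("scene",mark+.035*ys+[0,0,.087]))
E
```

```text
ytool [ 0.82229633 -0.56897929  0.00955587] xtool [0.56893603 0.82235178 0.00702429]
twist [-16.27051805 -36.19973689  21.05011468] tap [0.59332826 0.14652928 0.151     ]
pre [0.54453339 0.15744077 0.151     ] delta cm [  7.94519338  16.61434418 -14.12046806] T [0.7333907  0.58750345 0.21383377 0.26693238]
(array([nan, nan,  0.]), array([273.42, 228.78,  51.35]))
[295.8274611  209.17903721] [240.49964592 167.6700888 ] [261.86166207 190.75353545] [276.40027115 231.82533697]h.py:22: RuntimeWarning: invalid value encountered in scalar divide
  V,U=np.mgrid[v0:v1,u0:u1]; return np.round([(U*w).sum()/w.sum(),(V*w).sum()/w.sum(),w.sum()/40],2)
```

>>> {"api": "jog_arm", "payload": {"plan": [{"linear": [0, 3, 0], "twist": [-2, -5, 3], "fingers": -1}, {"linear": [1, 6, 0], "twist": [-4, -9, 5], "fingers": -1}, {"linear": [2, 9, 0], "twist": [-6, -13.5, 8], "fingers": -1}, {"linear": [3, 12, -1], "twist": [-8, -18, 10.5], "fingers": -1}, {"linear": [4, 14, -2], "twist": [-10, -22.5, 13], "fingers": -1}, {"linear": [5, 16, -3], "twist": [-12, -27, 15.7], "fingers": -1}, {"linear": [5.5, 17, -4], "twist": [-14, -31.5, 18.3], "fingers": -1}, {"linear": [5.5, 17, -4], "twist": [-16.3, -36.2, 21], "fingers": -1}, {"linear": [5.5, 17, -4], "twist": [-16.3, -36.2, 21], "fingers": -1}, {"linear": [5.5, 17, -4], "twist": [-16.3, -36.2, 21], "fingers": -1}]}}

```text
time: 9.7
position: [0.5184, 0.1571, 0.2485]
ee_rot: [0.735, 0.586, 0.21, 0.269]
ft_force: [3.5, 4.9, -0.3]
finger_gap: 0.0002
```

```bash
sed -i 's/(335,395,176,204)/(235,305,176,206)/' h.py; python3 - <<'E'
from h import *
s=ctrl.observe(); Rc=R.from_quat(s["ee_rot"])
T=R.from_quat([0.7333907,0.58750345,0.21383377,0.26693238]); print(s["time"],s["position"],s["q"],np.degrees((T*Rc.inv()).as_rotvec()))
p=tap-.04*xs; print("delta cm",(p-s["position"])*100); print(mouth())
E
```

```text
9.7 [0.51841071 0.15713703 0.24846261] [-1.55061768  0.40479213  1.11967711  2.31221116  0.73424953  0.17110338
 -1.48385167] [ 0.31084178 -0.16526637  0.39638666]
delta cm [ 3.58816535 -0.1878564  -9.74626085]
(array([261.66, 187.86, 101.45]), array([273.4 , 228.77,  52.52]))
```

>>> {"api": "jog_arm", "payload": {"plan": [{"linear": [0, 0, -2], "twist": [0.3, -0.2, 0.4], "fingers": -1}, {"linear": [0, 0, -5], "twist": [0.3, -0.2, 0.4], "fingers": -1}, {"linear": [1, 0, -8], "twist": [0.3, -0.2, 0.4], "fingers": -1}, {"linear": [2.5, -0.1, -10], "twist": [0.3, -0.2, 0.4], "fingers": -1}, {"linear": [3.5, -0.2, -10.4], "twist": [0.3, -0.2, 0.4], "fingers": -1}, {"linear": [3.6, -0.2, -10.4], "twist": [0.3, -0.2, 0.4], "fingers": -1}, {"linear": [3.6, -0.2, -10.4], "twist": [0.3, -0.2, 0.4], "fingers": -1}]}}

```text
time: 10.38
position: [0.5444, 0.1444, 0.1652]
ee_rot: [0.734, 0.586, 0.203, 0.277]
ft_force: [1.0, 0.1, -0.2]
finger_gap: -0.0002
```

```bash
cat > st.py <<'E'
from h import *
s=ctrl.observe(); Rc=R.from_quat(s["ee_rot"]); r=s["position"]-tap
T=R.from_quat([0.7333907,0.58750345,0.21383377,0.26693238]); print(round(s["time"],2),np.round(s["position"],4),np.round(s["q"],2),"rot err",np.round(np.degrees((T*Rc.inv()).as_rotvec()),1))
print("rel tap mm xs,ys,z",np.round(np.array([r@xs,r@ys,r[2]])*1000,1),"F",np.round(s["ft_force"],1)); print(*mouth())
E
python3 st.py; python3 - <<'E'
from h import *
S=ctrl.grab_frame("scene"); T=ctrl.grab_frame("side")
o=np.zeros((600,800,3),np.uint8)
o[:,:400]=cv2.resize(S[160:280,255:335],(400,600),interpolation=2); o[:,400:]=cv2.resize(T[100:250,200:300],(400,600),interpolation=2)
cv2.imwrite("pics/p6.png",o)
E
```

```text
10.38 [0.5444 0.1444 0.1652] [-1.07  0.47  0.53  2.37  1.9   0.32 -2.7 ] rot err [ 1.5 -0.2  0.7]
rel tap mm xs,ys,z [-47.3 -12.7  14.2] F [ 1.   0.1 -0.2]
[261.52 187.89 103.65] [273.4  228.74  53.15]
```

View pics/p6.png

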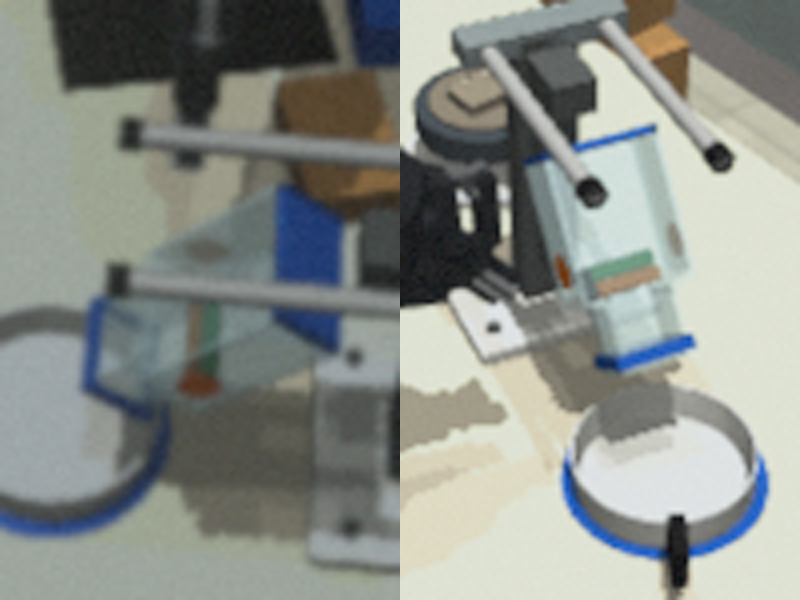

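>>> {"api": "jog_arm", "payload": {"plan": [{"linear": [-0.5, 0.5, 0], "twist": [4.7, -1, -5.7], "fingers": -1}, {"linear": [-0.5, 1, 0], "twist": [9.4, -2.1, -11.5], "fingers": -1}, {"linear": [-0.5, 1, 0], "twist": [9.4, -2.1, -11.5], "fingers": -1}]}}

```text
time: 10.83
position: [0.5389, 0.1524, 0.1674]
ee_rot: [0.808, 0.482, 0.234, 0.246]
ft_force: [1.2, -0.0, 0.5]
finger_gap: 0.0004
```

```bash
python3 st.py
```

```text
10.83 [0.5389 0.1524 0.1674] [-0.98  0.43  0.37  2.36  1.71  0.4  -2.8 ] rot err [-8.   1.7 12.8]
rel tap mm xs,ys,z [-54.4  -6.1  16.4] F [ 1.2 -0.   0.5]
[261.58 187.88 103.2 ] [273.41 228.78  52.82]
```

```bash
cat > tgt.py <<'E'
from h import *
L=np.radians(42); zt=np.sin(L)*xs-np.cos(L)*np.array([0,0,1.]); yd=np.cos(L)*xs+np.sin(L)*np.array([0,0,1.])
T=R.from_matrix(np.c_[-yd,np.cross(zt,-yd),zt])
s=ctrl.observe(); d=(T*R.from_quat(s["ee_rot"]).inv()).as_rotvec(); r=s["position"]-tap
print(round(s["time"],2),"q",np.round(s["q"],2),"twist to go",np.round(np.degrees(d),1))
print("rel tap mm xs,ys,z",np.round(np.array([r@xs,r@ys,r[2]])*1000,1),"F",np.round(s["ft_force"],1)); print(*mouth())
E
python3 tgt.py
```

```text
10.93 q [-0.98  0.43  0.37  2.36  1.71  0.4  -2.8 ] twist to go [-65.8  14.8  80.1]
rel tap mm xs,ys,z [-54.1  -6.6  16.3] F [ 0.1 -0.4 -0.1]
[261.49 187.89 104.22] [273.39 228.78  53.02]
```

>>> {"api": "jog_arm", "payload": {"plan": [{"linear": [0, 0, 0], "twist": [-4, 1, 5], "fingers": -1}, {"linear": [0, 0, 0], "twist": [-8, 2, 10], "fingers": -1}, {"linear": [0, 0, 0], "twist": [-12, 3, 15], "fingers": -1}, {"linear": [0, 0, 0], "twist": [-16, 4, 20], "fingers": -1}, {"linear": [0, 0, 0], "twist": [-20, 5, 25], "fingers": -1}, {"linear": [0, 0, 0], "twist": [-24, 6, 29.5], "fingers": -1}, {"linear": [0, 0, 0], "twist": [-28, 7, 34], "fingers": -1}, {"linear": [0, 0, 0], "twist": [-32, 8, 39], "fingers": -1}, {"linear": [0, 0, 0], "twist": [-36, 8.5, 44], "fingers": -1}, {"linear": [0, 0, 0], "twist": [-40, 9, 49], "fingers": -1}]}}

```text
time: 11.87
position: [0.539, 0.152, 0.1674]
ee_rot: [0.419, 0.836, 0.076, 0.346]
ft_force: [0.9, -0.3, -0.6]
finger_gap: -0.0002
```

```bash
python3 tgt.py
```

```text
11.87 q [-1.09  0.47  0.53  2.39  1.95  0.35 -1.92] twist to go [-25.4   5.6  30.7]
rel tap mm xs,ys,z [-54.2  -6.6  16.4] F [ 0.9 -0.3 -0.6]
[261.53 187.88 103.05] [273.44 228.78  54.12]
```

>>> {"api": "jog_arm", "payload": {"plan": [{"linear": [0, 0, -0.4], "twist": [-4, 1, 5], "fingers": -1}, {"linear": [0.2, 0, -0.8], "twist": [-8, 2, 10], "fingers": -1}, {"linear": [0.5, 0.1, -1.2], "twist": [-13, 3, 15], "fingers": -1}, {"linear": [0.8, 0.2, -1.6], "twist": [-17, 4, 20], "fingers": -1}, {"linear": [1.2, 0.3, -2], "twist": [-21, 5, 25], "fingers": -1}, {"linear": [1.5, 0.3, -2.2], "twist": [-25.4, 5.6, 30.7], "fingers": -1}, {"linear": [1.5, 0.3, -2.2], "twist": [-25.4, 5.6, 30.7], "fingers": -1}, {"linear": [1.5, 0.3, -2.2], "twist": [-25.4, 5.6, 30.7], "fingers": -1}]}}

```text
time: 12.63
position: [0.5536, 0.154, 0.1453]
ee_rot: [0.107, 0.927, -0.039, 0.356]
ft_force: [0.6, 0.1, -0.4]
finger_gap: 0.0001
```

```bash
python3 tgt.py
```

```text
12.63 q [-1.08  0.55  0.55  2.4   2.27  0.35 -1.55] twist to go [-0.2  0.   0.5]
rel tap mm xs,ys,z [-40.4  -1.4  -5.7] F [ 0.6  0.1 -0.4]
[261.53 187.89 103.32] [273.42 228.83  53.55]
```

>>> {"api": "jog_arm", "payload": {"plan": [{"linear": [0.8, -0.2, 0], "twist": [0, 0, 0], "fingers": -1}, {"linear": [1.6, -0.3, 0], "twist": [0, 0, 0], "fingers": -1}, {"linear": [2.2, -0.4, 0], "twist": [0, 0, 0], "fingers": -1}, {"linear": [2.5, -0.5, 0], "twist": [0, 0, 0], "fingers": -1}, {"linear": [2.7, -0.5, 0], "twist": [0, 0, 0], "fingers": -1}, {"linear": [2.7, -0.5, 0], "twist": [0, 0, 0], "fingers": -1}]}}

```text
time: 13.23
position: [0.581, 0.149, 0.1455]
ee_rot: [0.107, 0.927, -0.039, 0.356]
ft_force: [-0.3, -0.3, 1.1]
finger_gap: 0.0002
```

```bash
python3 tgt.py
```

```text
13.23 q [-1.02  0.56  0.55  2.35  2.3   0.32 -1.54] twist to go [-0.3  0.1  0.5]
rel tap mm xs,ys,z [-12.5  -0.2  -5.5] F [-0.3 -0.3  1.1]
[261.58 187.88 103.  ] [273.42 228.86  52.88]
```

>>> {"api": "jog_arm", "payload": {"plan": [{"linear": [0.2, -0.05, 0], "twist": [0, 0, 0], "fingers": -1}, {"linear": [0.4, -0.1, 0], "twist": [0, 0, 0], "fingers": -1}, {"linear": [0.6, -0.13, 0], "twist": [0, 0, 0], "fingers": -1}, {"linear": [0.6, -0.13, 0], "twist": [0, 0, 0], "fingers": -1}, {"linear": [0.6, -0.13, 0], "twist": [0, 0, 0], "fingers": -1}]}}

```text
time: 13.75
position: [0.5865, 0.1479, 0.1453]
ee_rot: [0.107, 0.927, -0.039, 0.356]
ft_force: [0.8, -0.6, 0.3]
finger_gap: 0.0
```

```bash
python3 tgt.py
```

```text
13.75 q [-1.01  0.56  0.55  2.34  2.31  0.32 -1.53] twist to go [-0.2  0.   0.5]
rel tap mm xs,ys,z [-7.  -0.1 -5.7] F [ 0.8 -0.6  0.3]
[261.53 187.89 103.3 ] [273.42 228.81  53.48]
```

Still no contact; creep 5 mm more.

>>> {"api": "jog_arm", "payload": {"plan": [{"linear": [0.2, -0.05, 0], "twist": [0, 0, 0], "fingers": -1}, {"linear": [0.4, -0.1, 0], "twist": [0, 0, 0], "fingers": -1}, {"linear": [0.5, -0.1, 0], "twist": [0, 0, 0], "fingers": -1}, {"linear": [0.5, -0.1, 0], "twist": [0, 0, 0], "fingers": -1}, {"linear": [0.5, -0.1, 0], "twist": [0, 0, 0], "fingers": -1}]}}

```text
time: 14.27
position: [0.5915, 0.1469, 0.1453]
ee_rot: [0.107, 0.927, -0.039, 0.356]
ft_force: [0.4, -0.4, 0.2]
finger_gap: 0.0003
```

```bash
python3 tgt.py
```

```text
14.27 q [-1.    0.57  0.55  2.33  2.31  0.31 -1.53] twist to go [-0.2  0.   0.5]
rel tap mm xs,ys,z [-1.9 -0.1 -5.7] F [ 0.4 -0.4  0.2]
[263.14 187.37 104.22] [273.26 230.58  53.85]
```

>>> {"api": "jog_arm", "payload": {"plan": [{"linear": [-0.8, 0.2, 0], "twist": [0, 0, 0], "fingers": -1}, {"linear": [-1.7, 0.37, 0], "twist": [0, 0, 0], "fingers": -1}, {"linear": [-1.7, 0.37, 0], "twist": [0, 0, 0], "fingers": -1}, {"linear": [-1.7, 0.37, 0], "twist": [0, 0, 0], "fingers": -1}, {"linear": [-1.7, 0.37, 0], "twist": [0, 0, 0], "fingers": -1}, {"linear": [-1.7, 0.37, 0], "twist": [0, 0, 0], "fingers": -1}, {"linear": [-0.3, 0.07, 0], "twist": [0, 0, 0], "fingers": -1}, {"linear": [0.88, -0.2, 0], "twist": [0, 0, 0], "fingers": -1}, {"linear": [-0.8, 0.17, 0], "twist": [0, 0, 0], "fingers": -1}, {"linear": [-1.8, 0.4, 0], "twist": [0, 0, 0], "fingers": -1}]}}

```text
time: 15.2
position: [0.5737, 0.1501, 0.1453]
ee_rot: [0.108, 0.927, -0.039, 0.356]
ft_force: [-0.7, 0.3, -0.3]
finger_gap: -0.0004
```

```bash
cat > tube.py <<'E'
from h import *
print(*mouth())
T=ctrl.grab_frame("side"); S=ctrl.grab_frame("scene")
for n in ["side","scene"]:
  for t in ["tube0_center","tube1_center"]:
    for r in ctrl.search_frame(n,t)[:2]: print(n,t,np.round(r["uv"],1),round(r["confidence"],2))
g=T[150:200,225:295].astype(float); w=np.clip(g[...,1]-g[...,2]-12,0,40); V,U=np.mgrid[150:200,225:295]; print("green",(U*w).sum()/w.sum(),(V*w).sum()/w.sum(),w.sum()/40)
cv2.imwrite("pics/t_side.png",T); cv2.imwrite("pics/t_scene.png",S)
E
python3 tgt.py; python3 tube.py
```

```text
15.2 q [-1.03  0.56  0.55  2.36  2.29  0.33 -1.54] twist to go [-0.2  0.1  0.6]
rel tap mm xs,ys,z [-19.9  -0.8  -5.7] F [-0.7  0.3 -0.3]
[268.21 185.36 106.48] [273.25 233.69  58.58]
[264.97 186.7  104.12] [273.23 231.46  54.12]
scene tube1_center [259.6 241.8] 0.62
green 258.93000122804864 173.6341643129068 203.575
```

>>> {"api": "jog_arm", "payload": {"plan": [{"linear": [0, 0, 0], "twist": [0, 0, 0], "fingers": -1}, {"linear": [0, 0, 0], "twist": [0, 0, 0], "fingers": -1}, {"linear": [1.46, -0.33, 0], "twist": [0, 0, 0], "fingers": -1}, {"linear": [2.65, -0.6, 0], "twist": [0, 0, 0], "fingers": -1}]}}

```text
time: 16.03
position: [0.5997, 0.145, 0.1447]
ee_rot: [0.107, 0.928, -0.039, 0.355]
ft_force: [-3.6, -0.8, -2.2]
finger_gap: 0.0003
```

```bash
python3 tgt.py
```

```text
16.03 q [-0.98  0.57  0.55  2.31  2.32  0.3  -1.53] twist to go [-0.2 -0.1  0.4]
rel tap mm xs,ys,z [ 6.6 -0.1 -6.3] F [-3.6 -0.8 -2.2]
[268.65 185.13 107.08] [273.01 236.64  44.85]
```

>>> {"api": "jog_arm", "payload": {"plan": [{"linear": [-1.3, 0.3, 0], "twist": [0, 0, 0], "fingers": -1}, {"linear": [-2.6, 0.6, 0], "twist": [0, 0, 0], "fingers": -1}, {"linear": [-2.6, 0.6, 0], "twist": [0, 0, 0], "fingers": -1}, {"linear": [-2.6, 0.6, 0], "twist": [0, 0, 0], "fingers": -1}, {"linear": [-2.6, 0.6, 0], "twist": [0, 0, 0], "fingers": -1}, {"linear": [-2.6, 0.6, 0], "twist": [0, 0, 0], "fingers": -1}]}}

```text
time: 16.63
position: [0.5763, 0.1502, 0.1462]
ee_rot: [0.108, 0.927, -0.039, 0.357]
ft_force: [0.2, -0.4, 0.4]
finger_gap: -0.0002
```

```bash
python3 tgt.py; python3 tube.py
```

```text
16.63 q [-1.03  0.56  0.55  2.36  2.29  0.33 -1.54] twist to go [-0.3  0.2  0.6]
rel tap mm xs,ys,z [-17.4  -0.1  -4.8] F [ 0.2 -0.4  0.4]
[261.93 187.73 104.32] [273.32 229.11  52.35]
[261.77 187.85 102.35] [273.33 229.04  51.18]
side tube0_center [269.7 218. ] 0.62
side tube0_center [332.8 201. ] 0.35
side tube1_center [279.8 217.6] 0.58
scene tube0_center [261.2 246.6] 0.5
scene tube0_center [324.2 185.7] 0.41
scene tube1_center [253.2 245.5] 0.55
green 258.0149829402166 175.826435246996 168.525
```

```bash
python3 - <<'E'
from h import *
T=cv2.imread("pics/t_side.png");S=cv2.imread("pics/t_scene.png"); C=cam("scene")
o=np.zeros((600,800,3),np.uint8)
o[:,:400]=cv2.resize(S[180:285,235:305],(400,600),interpolation=2); o[:,400:]=cv2.resize(T[125:245,220:300],(400,600),interpolation=2)
cv2.imwrite("pics/z.png",o)
for n,p in [("side",(269.7,218)),("side",(279.8,217.6)),("scene",(261.2,246.6)),("scene",(253.2,245.5))]: print(n,atz(n,p,.009)-mark)
E
```

```text
side [ 0.00531952 -0.00916238  0.009     ]
side [ 0.03009052 -0.02637854  0.009     ]
scene [ 0.01139493 -0.01137956  0.009     ]
scene [ 0.00436985 -0.03568925  0.009     ]
```

View pics/z.png

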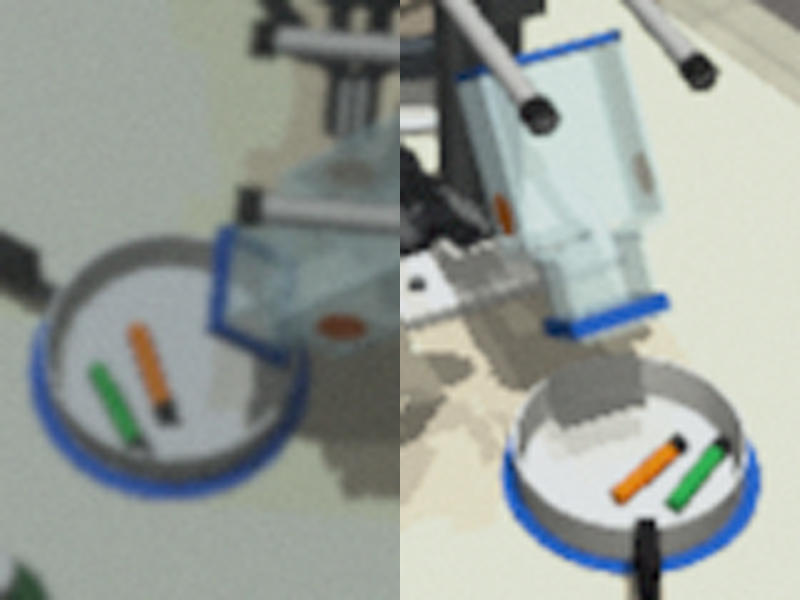

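Both tubes are lying flat in the pan, and the pan is still centred in the blue ring. I'll back the arm off and hand in.

>>> {"api": "jog_arm", "payload": {"plan": [{"linear": [-1, 0.2, 0], "twist": [0, 0, 0], "fingers": -1}, {"linear": [-2.5, 0.5, 0.5], "twist": [0, 0, 0], "fingers": -1}, {"linear": [-3.5, 0.8, 1.5], "twist": [0, 0, 0], "fingers": -1}, {"linear": [-3.5, 0.8, 2], "twist": [0, 0, 0], "fingers": -1}, {"linear": [-3.5, 0.8, 2], "twist": [0, 0, 0], "fingers": -1}, {"linear": [-3.5, 0.8, 2], "twist": [0, 0, 0], "fingers": -1}]}}

```text
time: 17.63
position: [0.5406, 0.1586, 0.166]
ee_rot: [0.108, 0.927, -0.039, 0.357]
ft_force: [0.6, 0.6, -0.1]
finger_gap: 0.0001
```

```bash
python3 tgt.py; python3 tube.py; python3 -c "
from rig import ctrl
print(ctrl.close_job())"
```

```text
17.63 q [-1.19  0.52  0.67  2.4   2.19  0.29 -1.48] twist to go [-0.3  0.2  0.5]
rel tap mm xs,ys,z [-54.1   0.3  15. ] F [ 0.6  0.6 -0.1]
[261.56 187.88 103.08] [273.44 228.85  53.  ]
[261.54 187.89 102.75] [273.43 228.86  52.95]
side tube0_center [269.3 216. ] 0.44
side tube1_center [278.1 221.4] 0.64
scene tube0_center [299.3 223.2] 0.63
scene tube0_center [261.3 245.2] 0.59
green 257.81822021965644 175.22669670515347 177.55
the job is handed in; nothing more can be done
None
```

I set the aluminium pan down on the drop mark and released it. Two brisk taps on the robot-side patch, about 10 mm into the flask, brought both tubes out. I handed the job in at about 18 s of the 48 s allowed.

- **Pan:** just before release I estimated it within about 6 mm of the mark's centre, then nudged it closer. The last picture viewed shows it flat and centred in the blue ring.
- **Tubes:** that picture shows both lying flat in the pan, and the detector put them about 10 to 40 mm from the mark's centre. On the last look the side camera found both there again. The scene camera missed the green tube and put its top guess for the orange one elsewhere (0.63), above the correct spot (0.59).
- **Flask:** it was back at rest at the end. I never measured its swing at the very peak. The readings I took during or just after the taps were all well short of a stop.
- **Arm:** clear of everything at hand-in, with force readings at noise level. One of its joints came close to its range limit while I was leaning the gripper, so I rolled the gripper the other way.
- **Bystanders:** I did not measure them again at the end, but the arm stayed clear of them as far as I could see.

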